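# Cover the parts tumbler and hold its run lever

## Task

Run the parts tumbler: set the loose blue cover onto the orange bowl so that it sits seated and level all round, placing it rather than dropping it, and let go of it. Only then, never with the bowl uncovered, press the yellow pad of the spring-loaded run lever down until the lever arm is level (at the green mark, about half-way, not down at its stop) and keep it there: finish while still holding the lever level. Leave the other things on the bench where they are.

Things in the scene. Friction and masses are not known exactly. Their poses are not given: they have to be found in the camera images.
- cover_knob (a point): Middle of the black upright knob (28 mm diameter, 48 mm tall) on the loose cover's axis; z up the knob. 24 mm above the top of the cover's blue flange (150 mm diameter, 6 mm thick). Below the flange a grey locating spigot, 124 mm diameter, 10 mm deep, its foot tapered to 118 mm. About 0.25 kg. Starts lying on the bench on its spigot, knob up, this point 40 mm above the bench.
- cover_flange (a point): Centre of the underside of the cover's blue flange, the face that rests on the bowl's rim; z up, on the cover's axis. 30 mm below cover_knob.
- bowl_rim (a point): Centre of the mouth of the tumbler's orange bowl, level with the rim's top edge (170 mm above the bench); z up. Rim 140 mm outside, wall 4 mm, mouth 132 mm inside diameter: the cover's spigot has 4 mm play all round. The tumbler is fixed; grey base 150 mm square. The bowl's upper 80 mm are empty.
- lever_pad (a point): Centre of the top face of the yellow pad at the run lever's end (50 mm along the lever, 38 mm wide, 16 mm thick). x points from pad to pivot, z is the pad's upward normal. 135 mm out from the pivot, 8 mm above the lever's centre line; moves with the lever: 154 mm above the bench at rest, 108 mm when level.
- lever_pivot (a point): Pivot of the run lever, 100 mm above the bench, on the fixed grey lever unit (200 x 90 mm, 50 mm high). Its x axis is horizontal and points away from the pad: the level lever lies along -x from here; y is the hinge line.
- run_lever (a joint): Angle of the run lever, rad: 0 at rest (pad up, lever sloping 0.35 rad above level), grows as the pad is pressed down, 0.35 level (green mark), 0.60 at its stop (red mark). A spring lifts it back: pressing at the pad's centre takes about 3 N to start, 6 to 7 N at level, 9 N at the stop.
- bearing: Bystander: loose steel bearing ring, 52 mm diameter, 16 mm high; origin under its centre.
- grease_jar: Bystander: small amber jar with a black cap, 48 mm diameter, 50 mm high; origin under its centre.
- spacer: Bystander: round brass spacer, 40 mm diameter, 18 mm high; origin under its centre.
- screwdriver: Bystander: screwdriver with a red handle, 200 mm long, lying on the bench; origin under its middle.
- wrench: Bystander: steel wrench, lying at the back of the bench.
- spray_can: Bystander: green can, 52 mm diameter, 130 mm high, standing at the back; origin under its centre.
- scoop_bin: Bystander: small empty blue bin, 90 x 110 mm, 50 mm high, at the back; origin under its centre.
Not all that is in view belongs to the job. What is shaped like the part that bears lever_pad but pink is not meant.

How it is judged:
On the way:
1. the cover sits seated and level on the bowl, let go, with the lever still up (horizontal distance between cover_flange and bowl_rim below 0.008 m and z of cover_flange in the frame of bowl_rim between -0.004 and 0.003 m and angle between cover_flange's own z axis and vertical below 0.04 rad and contact force between each of the fingers, the arm and cover below 0.2 N and value of joint run_lever below 0.1 rad), for 0.2 s.
At the end, for the whole second after the job is handed in: The robot itself is still pressing the lever (more than 2 N) and holds it level, 0.35 rad within 0.10 rad; the cover is untouched, seated on the rim (flange within 3 mm above and 4 mm below the rim's height, centred within 8 mm, tilted less than 0.04 rad) (horizontal distance between cover_flange and bowl_rim below 0.008 m and z of cover_flange in the frame of bowl_rim between -0.004 and 0.003 m and angle between cover_flange's own z axis and vertical below 0.04 rad and contact force between each of the fingers, the arm and cover below 0.2 N and value of joint run_lever between 0.25 and 0.45 rad and contact force between any of the fingers, the arm and run_lever above 2 N); the arm keeps its last pose, push and grip.
It fails at once if the lever is pressed (more than 0.15 rad) while the cover is off the bowl (value of joint run_lever above 0.15 rad and horizontal distance between cover_flange and bowl_rim above 0.04 m).
It fails at once if the cover is dropped: it moves faster than 0.6 m/s while no finger holds it (linear speed of cover above 0.6 m/s and contact force between the fingers and cover below 0.1 N).
It fails at once if another loose thing on the bench is moved by more than 30 mm (distance of any of bearing, grease_jar, spacer, screwdriver, wrench, spray_can, scoop_bin from where it was at the start of the episode above 0.03 m).
It also fails if it takes over 54 s, if anything falls off the work surface, if the arm or the gripper's body presses on something with over 40 N, if the wrist force passes 120 N, or if a joint passes its speed limit or range.

## Robot

A 6-joint arm with a two-finger parallel gripper is mounted at the origin on the work surface. World frame = base frame: x ahead of the robot, y to its left, z up, the work surface at z = 0. Lengths are in m, angles in rad, forces in N, time in s.
With the tool pointing down it reaches from about 0.35 to 0.775 m from the base axis. Payload 7.3 kg.
Tool frame: the origin (TCP) lies at the very end of the fingers, on their centre line; the grasp point (between the pads) lies 19 mm behind it (robot.pinch_z is the distance from the TCP to the grasp point, in m); z points along the fingers, y is the line along which they close (so a half turn about z gives the same grasp; the last joint's range is limited). The gripper opens to 92 mm and grips with 3 to 60 N. Pads are 19 mm wide; open, the fingers measure 130 mm over their backs; the gripper's body (75 mm by 190 mm) begins 47 mm behind the grasp point.
Start: joints at [-1.303, 0.342, 1.524, -0, 1.275, -0.146], TCP at [0.211, -0.481, 0.227] pointing down, gripper open.
Joint ranges: [-2.53, 2.53], [-0.77, 2.02], [0.04, 2.7], [-1, 4.14], [0.28, 2.66], [-3.11, 3.11]. Speed limits (rad/s): [2.57, 2.57, 3.14, 3.14, 3.14, 3.14].

## Interface

Orientations are given as [roll, pitch, yaw] about the fixed x, y, z axes, in that order (R = Rz(yaw) Ry(pitch) Rx(roll)).
In Python, from cell import robot gives the robot as it stands.
- The arm moves only by the tool move_arm, never from a script. Its argument "motion" is a list of rows, each a list of 6 numbers: the shift along the tool's x, y, z in units of 0.1 m (1.0 is 0.1 m), then the turn, a rotation vector about the tool's x, y, z in units of pi rad (1.0 is pi rad). In form: [[dx, dy, dz, rx, ry, rz], ...]. A call has 1 to 12 rows; each row is the pose to reach, as a shift and turn from the pose commanded when the call began, along the tool's axes at that moment, turning the shorter way round; what a row does not reach only later rows make up. A row lasts 1/8 s, in which the tool goes at most 62.5 mm and 10.7 degrees, less where a joint would pass 70% of its speed; a pose out of reach is approached as far as the arm can. A call with a number of a shift or a turn outside -1 to 1 is refused whole. A call with a gripper value outside its range is refused whole. "fingers" is the opening, from -1 (shut) to 1 (fully open), set as the call begins (left out, the last holds). The fingers move at their own pace and stop on an object; "newtons" is the grip in N (left out, the last holds). Time passes only in rows, so rows that repeat a pose let the fingers close. It gives the time, the measured TCP pose, the force, the opening and the grip force at its end, in the units of the state.
- robot.observe(): the state, without advancing time (a new reading comes with each control period).
- robot.read_camera(name): name is "scene" or "top" or "wrist"; returns a dict with "image" (480x640x3 uint8, red, green, blue), "range_z" (480x640 float32, m along the optical axis (not along the pixel's ray), 0 where there is no reading), "vfov" (degrees; the focal length in pixels is half the picture's height over the tangent of half this angle, whatever the lens; pixels are square), "cx", "cy" (the principal point, pixels), "extrinsics" (4x4, takes a point from camera to world coordinates); the wrist camera has in their place "hand_eye" (4x4, takes a point from camera to tool coordinates, whose origin is the TCP and whose axes are the flange's). Camera axes: x right, y up, looking along -z (the intrinsics and any distortion apply to the point x, -y, -z); pixel columns grow to the right and rows downward; lengths in m; the calibration is good to about 2 mm. A picture is of the moment at which its call begins: read the wrist's pose just before it.
- robot.hand_in(): hands the job in; it is judged then, once.
The state is a dict: "time": time; "qpos": joint angles; "qvel": joint speeds; "joint_efforts": joint torques, N m; "tool_pos": TCP position; "tool_rot": TCP orientation; "contact_force": force on the tool from outside, world axes, zero at the start; "torque": the same for the moment, N m; "opening": finger opening in m; "grip_force": force on a finger pad.
Only numpy, scipy, OpenCV 4.12 (cv2) and the standard library are available. Lean on these libraries where they do the work, as an engineer would, in place of code of your own. Each camera call takes 0.05 s, during which the arm holds its last target. There are 200 camera calls.

## Working session

There is one attempt and no reset: what is moved stays moved. The work goes in short steps, Python scripts to look and compute and a tool call to move; the robot and the scene stay as the last step left them, time stands still between calls to the robot, and variables do not carry over. Pictures are saved under pics/ and viewed, at most 10 in all, crops included, and the job is handed in when it is done.

Besides the shell and the picture viewer there is one more tool, called after "Request:" as name(argument=value, ...), one argument or row to a line, values as JSON. move_arm: Moves the arm, as the interface text tells. Shifts and turns lie within -1 to 1; 1 stands for 0.1 m of shift or pi rad of turn. Its arguments: {"type":"object","properties":{"motion":{"type":"array"},"fingers":{"type":"number"},"newtons":{"type":"number"}},"required":["motion"]}

```bash
ls; mkdir -p pics
cat > h.py <<'E'
import numpy as np, cv2
from cell import robot
from scipy.spatial.transform import Rotation as R
def cloud(c, T=None):
    d=c["range_z"]; f=240/np.tan(np.radians(c["vfov"])/2)
    v,u=np.mgrid[0:480,0:640]
    P=np.stack([(u-c["cx"])*d/f,-(v-c["cy"])*d/f,-d],-1)
    T=c["extrinsics"] if T is None else T
    T=np.array(T)
    return P@T[:3,:3].T+T[:3,3]
def save(c,n,crop=None,s=1):
    im=c["image"][:,:,::-1]
    if crop: im=im[crop[0]:crop[1],crop[2]:crop[3]]
    cv2.imwrite("pics/"+n+".png",cv2.resize(im,None,fx=s,fy=s))
def tcp():
    s=robot.observe(); T=np.eye(4); T[:3,:3]=R.from_euler("xyz",s["tool_rot"]).as_matrix(); T[:3,3]=s["tool_pos"]; return T
def delta(pos,rpy):
    T=tcp(); G=R.from_euler("xyz",rpy).as_matrix()
    return np.round(np.r_[T[:3,:3].T@(np.array(pos)-T[:3,3])*10, R.from_matrix(T[:3,:3].T@G).as_rotvec()/np.pi],4)
E
python3 - <<'E'
from h import *
for n in("top","scene"):
    c=robot.read_camera(n); save(c,n); np.save(n+"_P.npy",cloud(c)); np.save(n+"_I.npy",c["image"]); print({k:v for k,v in c.items() if k not in("image","range_z")})
print(robot.observe())
E
```

```text
pics
{'vfov': 49.252357327043015, 'cx': 320.1501766817767, 'cy': 241.67155210917457, 'extrinsics': array([[-0.00664965,  0.9929915 , -0.11799856,  0.41130646],
       [-0.99972122, -0.0039281 ,  0.02328186,  0.00831746],
       [ 0.02265518,  0.11812049,  0.9927408 ,  1.13318969],
       [ 0.        ,  0.        ,  0.        ,  1.        ]])}
{'vfov': 44.74047427960434, 'cx': 311.55067764836747, 'cy': 233.57508767068526, 'extrinsics': array([[-6.92136420e-01, -5.72972480e-01,  4.38918801e-01,
         1.00956047e+00],
       [ 7.21766702e-01, -5.49395294e-01,  4.20972254e-01,
         4.56779761e-01],
       [-6.55927407e-05,  6.08167204e-01,  7.93808949e-01,
         1.01170245e+00],
       [ 0.00000000e+00,  0.00000000e+00,  0.00000000e+00,
         1.00000000e+00]])}
{'time': 0.1, 'qpos': array([-1.30297603e+00,  3.42658623e-01,  1.52489223e+00,  1.56923980e-05,
        1.27544152e+00, -1.45998746e-01]), 'qvel': array([ 6.85092902e-04, -3.65714505e-03, -3.87441890e-03,  1.89360912e-05,
        8.55413016e-04, -5.46586413e-04]), 'joint_efforts': array([ 1.81714935e-03, -4.32004309e+01, -2.44695139e+01,  7.18577486e-02,
        5.26123925e-02, -4.90028515e-05]), 'tool_pos': array([ 0.21103574, -0.48032161,  0.2261218 ]), 'tool_rot': array([-3.14021001e+00, -2.18479217e-04,  4.13814317e-01]), 'contact_force': array([ 0.18320151, -0.26921476,  0.03199421]), 'torque': array([ 0.0317119 , -0.00518522,  0.01689087]), 'grip_force': 0.0, 'opening': 0.09154685550425133}
```

View pics/top.png

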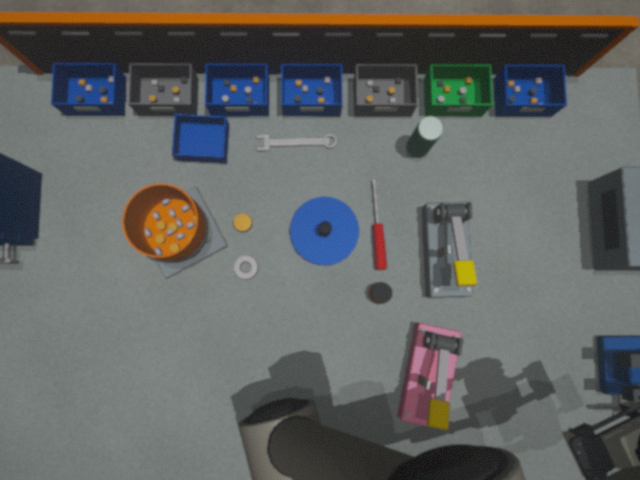

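View pics/scene.png

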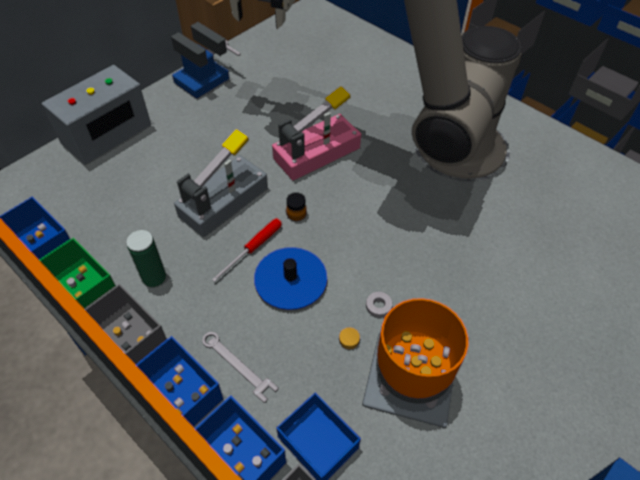

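Both pictures show the cover at top (324,230), its knob at (324,228), and the bowl mouth at top (165,222). There are two levers in the top picture: a grey unit with its pad at (465,272), and a pink unit with its pad at (439,414). The grey one fits, because the task excludes pink. I'll measure next and confirm with a crop.

Run:
```python
from h import *
P=np.load("top_P.npy");I=np.load("top_I.npy")
S=np.load("scene_P.npy");J=np.load("scene_I.npy")
cv2.imwrite("pics/lever.png",cv2.resize(np.hstack([I[190:310,400:500],J[120:240,170:270]])[:,:,::-1],None,fx=3.5,fy=3.5,interpolation=cv2.INTER_CUBIC))
def circ(X):
    A=np.c_[2*X[:,:2],np.ones(len(X))]; s=np.linalg.lstsq(A,(X[:,:2]**2).sum(1),rcond=None)[0]
    return s[:2],np.sqrt(s[2]+s[0]**2+s[1]**2)
for nm,P,I in(("top",P,I),("scene",S,J)):
    h=cv2.cvtColor(I,cv2.COLOR_RGB2HSV).astype(int); H,Sa,V=h[...,0],h[...,1],h[...,2]
    z=P[...,2]; x=P[...,0];y=P[...,1]
    b=(H>100)&(H<125)&(Sa>120)&(z>.005)&(z<.03)&(abs(x-.42)<.2)&(abs(y)<.12)
    X=P[b]; print(nm,"flange",len(X),X.mean(0), cv2.minEnclosingCircle(X[:,:2].astype(np.float32)))
    m=X.mean(0); k=(np.hypot(x-m[0],y-m[1])<.03)&(z>.045); print("knob",k.sum(),P[k].mean(0),P[k].max(0),P[k].min(0))
    o=(z>.162)&(z<.18)&(H<20)&(Sa>120)&(y>.1)&(x<.65)
    X=P[o]; print("rim",len(X),np.median(X[:,2]),circ(X), cv2.minEnclosingCircle(X[:,:2].astype(np.float32)))
    p=(H>20)&(H<35)&(Sa>130)&(z>.1)&(y<-.15)&(x>.3)&(x<.6)
    n,lab,st,ce=cv2.connectedComponentsWithStats(p.astype(np.uint8))
    for i in range(1,n):
        if st[i,4]>30:
            X=P[lab==i]; print("pad",ce[i],st[i,4],X.mean(0),X.min(0),X.max(0), cv2.minAreaRect(X[:,:2].astype(np.float32)))
    # objects heights near
    d=(z>.06)&(z<.14)&(y<-.2)&(y>-.36)&(x>.35)&(x<.6)&(V<110)&(Sa<80)
    if d.any(): print("pivot dark",P[d].mean(0),P[d].min(0),P[d].max(0))
    w=(z>.03)&(z<.06)&(y<-.17)&(y>-.36)&(x>.3)&(x<.6)&(Sa<60)
    if w.any(): print("unit top",w.sum(),cv2.minAreaRect(P[w][:,:2].astype(np.float32)))
for nm,u,v in(("spacer",242,222),("bearing",243,258),("jar",380,293),("can",431,128),("screw",378,235)): print(nm,np.load("top_P.npy")[v,u])
```

```text
top flange 3118 [ 0.56156377 -0.02626904  0.01590447] ((0.5687851309776306, -0.02650274708867073), 0.07390207052230835)
knob 150 [ 0.56820831 -0.02723733  0.06255625] [ 0.58154892 -0.01459556  0.06862456] [ 0.55556899 -0.03960177  0.04651269]
rim 632 0.1690052753347137 (array([0.56778875, 0.28142056]), np.float64(0.06740925825724353)) ((0.5678260326385498, 0.28271788358688354), 0.07087510824203491)
pad [464.84696017 272.80503145] 477 [ 0.46766853 -0.28665868  0.15411138] [ 0.44463648 -0.30573459  0.13981087] [ 0.49069872 -0.26942305  0.16408176] ((0.46770182251930237, -0.2875152826309204), (0.04606611654162407, 0.03627600148320198), 0.33261120319366455)
pivot dark [ 0.56068243 -0.27549952  0.10631368] [ 0.35012874 -0.31563418  0.0617356 ] [ 0.59995957 -0.22816886  0.1388731 ]
unit top 2487 ((0.4509461224079132, -0.28338003158569336), (0.10734748095273972, 0.2920078635215759), 85.41017150878906)
scene flange 2912 [ 0.56463037 -0.02201343  0.01685964] ((0.5681982636451721, -0.02608714997768402), 0.07580317556858063)
knob 196 [ 0.57181585 -0.02353052  0.06094132] [ 0.58308038 -0.0120781
[... 485 characters left out ...]
4 141.49184783] 368 [ 0.4701955  -0.28427024  0.15351463] [ 0.44688663 -0.30709255  0.13774606] [ 0.49248403 -0.26696473  0.16460457] ((0.46964332461357117, -0.2870367765426636), (0.03992313891649246, 0.04566238448023796), 89.65375518798828)
pivot dark [ 0.53876883 -0.26690135  0.10634113] [ 0.35002807 -0.31713075  0.0604251 ] [ 0.59998546 -0.22558973  0.1398625 ]
unit top 2096 ((0.4628868103027344, -0.28299254179000854), (0.10577334463596344, 0.2758238613605499), 86.65412902832031)
spacer [0.58668338 0.14946327 0.02046355]
bearing [0.50981969 0.14728605 0.01411921]
jar [ 0.43282195 -0.14006354  0.04962768]
can [ 0.75750892 -0.23743242  0.13025722]
screw [ 0.55672504 -0.14143808  0.02648149]
```

View pics/lever.png

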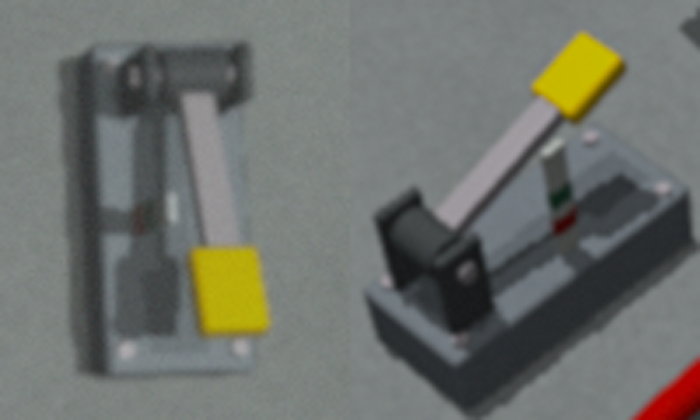

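The crop confirms the grey unit, with its yellow pad low and its pivot at the top. I'm setting out to a point above the cover with yaw 0.

Run:
```python
from h import *
for z in((.30,.25,-.45),(.2,.5685,-.0265)): print(delta([z[1],z[2],z[0]],[np.pi,0,0]))
```

```text
[ 4.788e-01 -1.220e-01 -7.385e-01 -4.000e-04  0.000e+00  1.317e-01]
[ 5.0977e+00 -2.7174e+00  2.6610e-01 -4.0000e-04  0.0000e+00  1.3170e-01]
```

Request:
move_arm(
  motion=[
    [0.48, -0.12, -0.74, 0, 0, 0.1317],
    [0.48, -0.12, -0.74, 0, 0, 0.1317],
    [0.48, -0.12, -0.74, 0, 0, 0.1317],
  ],
  fingers=1,
)

```text
time: 0.48
tool_pos: [0.2514, -0.4504, 0.3027]
tool_rot: [3.138, -0.002, -0.001]
contact_force: [-0.8, -0.6, 0.1]
opening: 0.092
grip_force: 0.0
```

Request:
move_arm(
  motion=[
    [0.5, -0.5, 0, 0, 0, 0],
    [0.8, -1, 0, 0, 0, 0],
  ],
)

```text
time: 0.72
tool_pos: [0.3289, -0.3528, 0.3]
tool_rot: [-3.141, 0.0, -0.002]
contact_force: [0.7, -0.1, 0.9]
opening: 0.0916
grip_force: 0.0
```

Request:
move_arm(
  motion=[
    [0.4, -0.5, 0, 0, 0, 0],
    [0.8, -1, 0, 0, 0, 0],
  ],
)

```text
time: 0.98
tool_pos: [0.4071, -0.2542, 0.3005]
tool_rot: [-3.142, 0.0, -0.0]
contact_force: [-0.3, -0.2, -0.5]
opening: 0.092
grip_force: 0.0
```

Request:
move_arm(
  motion=[
    [0.4, -0.5, 0, 0, 0, 0],
    [0.8, -1, 0, 0, 0, 0],
  ],
)

```text
time: 1.23
tool_pos: [0.4852, -0.1565, 0.3005]
tool_rot: [3.142, 0.0, -0.0]
contact_force: [0.3, -1.0, 0.5]
opening: 0.0921
grip_force: 0.0
```

Request:
move_arm(
  motion=[
    [0.4, -0.5, 0.3, 0, 0, 0],
    [0.78, -1, 0.5, 0, 0, 0],
    [0.78, -1, 0.5, 0, 0, 0],
  ],
)

```text
time: 1.6
tool_pos: [0.5628, -0.0552, 0.2483]
tool_rot: [-3.14, 0.004, 0.004]
contact_force: [-0.7, -1.0, -0.0]
opening: 0.0919
grip_force: 0.0
```

Request:
move_arm(
  motion=[
    [0.05, -0.27, 0.5, 0, 0, 0],
    [0.05, -0.27, 0.95, 0, 0, 0],
    [0.05, -0.27, 0.95, 0, 0, 0],
  ],
)

```text
time: 1.98
tool_pos: [0.5649, -0.0316, 0.153]
tool_rot: [-3.141, 0.007, -0.0]
contact_force: [-0.0, 0.3, -0.2]
opening: 0.092
grip_force: 0.0
```

Run:
```python
from h import *
T=tcp(); c=robot.read_camera("wrist"); save(c,"w1"); P=cloud(c,T@np.array(c["hand_eye"]))
print(T[:3,3],robot.observe()["tool_rot"]); h=cv2.cvtColor(c["image"],cv2.COLOR_RGB2HSV).astype(int); z=P[...,2]
b=(h[...,0]>100)&(h[...,0]<125)&(h[...,1]>120)&(z>.005)&(z<.03); X=P[b]
print(len(X),X[:,2].mean(),cv2.minEnclosingCircle(X[:,:2].astype(np.float32)))
k=(np.hypot(P[...,0]-.5685,P[...,1]+.0265)<.025)&(z>.057)&(z<.075); X=P[k]; print(k.sum(),X.mean(0),cv2.minEnclosingCircle(X[:,:2].astype(np.float32)))
```

```text
[ 0.56494876 -0.03158048  0.15296069] [-3.14154099e+00  2.20619393e-03 -6.68989337e-04]
20982 0.01677931220745088 ((0.5988332629203796, 0.08291889727115631), 0.18739037215709686)
986 [ 0.5719398  -0.02619764  0.06405279] ((0.5707253217697144, -0.02596135437488556), 0.014126354828476906)
```

View pics/w1.png

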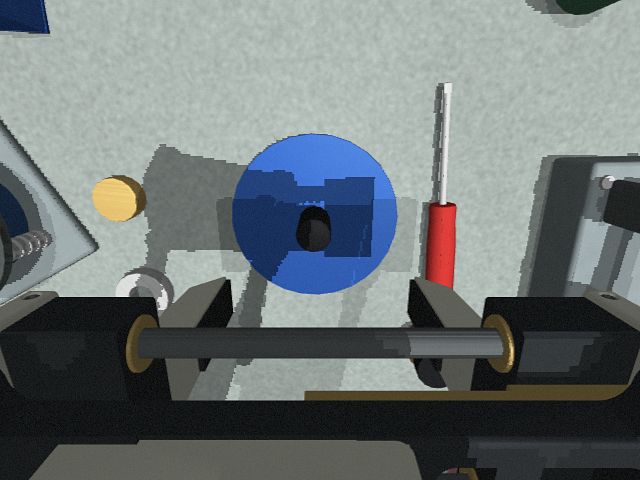

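The wrist picture shows the knob at (313,230) between the open fingers. It measures at about (0.5695,-0.026). I'll descend to it.

Request:
move_arm(
  motion=[
    [0.03, -0.05, 0.4, 0, 0, 0],
    [0.03, -0.05, 0.7, 0, 0, 0],
    [0.03, -0.05, 0.7, 0, 0, 0],
    [0.03, -0.05, 0.7, 0, 0, 0],
  ],
)

```text
time: 2.52
tool_pos: [0.572, -0.0272, 0.0884]
tool_rot: [3.141, -0.004, -0.001]
contact_force: [0.7, -0.3, 0.6]
opening: 0.0918
grip_force: 0.0
```

Request:
move_arm(
  motion=[
    [-0.02, 0, 0.3, 0, 0, 0],
    [-0.02, 0, 0.54, 0, 0, 0],
    [-0.02, 0, 0.54, 0, 0, 0],
    [-0.02, 0, 0.54, 0, 0, 0],
    [-0.02, 0, 0.54, 0, 0, 0],
  ],
)

```text
time: 3.15
tool_pos: [0.5695, -0.0266, 0.0334]
tool_rot: [3.141, -0.003, -0.0]
contact_force: [-0.2, -0.9, -0.4]
opening: 0.0918
grip_force: 0.0
```

Run:
```python
from h import *
robot.read_camera("top");o=robot.observe();print(o["tool_pos"],o["tool_rot"],o["contact_force"])
```

```text
[ 0.56922187 -0.02655637  0.03310838] [ 3.14106275e+00 -2.42559272e-03  7.39649935e-05] [-0.42650111 -0.78802393  0.40512103]
```

Lowering another 7 mm, then gripping.

Request:
move_arm(
  motion=[
    [0, 0, 0.07, 0, 0, 0],
    [0, 0, 0.07, 0, 0, 0],
    [0, 0, 0.07, 0, 0, 0],
  ],
)

```text
time: 3.58
tool_pos: [0.5683, -0.0264, 0.0245]
tool_rot: [3.142, 0.0, 0.0]
contact_force: [0.7, 0.5, -0.1]
opening: 0.092
grip_force: 0.0
```

Request:
move_arm(
  motion=[
    [0, 0, 0, 0, 0, 0],
    [0, 0, 0, 0, 0, 0],
    [0, 0, 0, 0, 0, 0],
    [0, 0, 0, 0, 0, 0],
    [0, 0, 0, 0, 0, 0],
    [0, 0, 0, 0, 0, 0],
    [0, 0, 0, 0, 0, 0],
    [0, 0, 0, 0, 0, 0],
  ],
  fingers=-1,
  newtons=30,
)

```text
time: 4.58
tool_pos: [0.5683, -0.0264, 0.0247]
tool_rot: [3.142, 0.0, 0.0]
contact_force: [-0.2, -0.5, -0.1]
opening: 0.0275
grip_force: 30.0
```

Request:
move_arm(
  motion=[
    [0, 0, -0.2, 0, 0, 0],
    [0, 0, -0.5, 0, 0, 0],
    [0, 0, -0.9, 0, 0, 0],
    [0, 0, -1, 0, 0, 0],
  ],
)

```text
time: 5.08
tool_pos: [0.5695, -0.0266, 0.1268]
tool_rot: [3.141, -0.004, 0.0]
contact_force: [-0.1, -0.5, -2.8]
opening: 0.0275
grip_force: 30.0
```

Request:
move_arm(
  motion=[
    [0, 0, -0.4, 0, 0, 0],
    [0, 0, -0.8, 0, 0, 0],
    [0, 0, -1, 0, 0, 0],
  ],
)

```text
time: 5.45
tool_pos: [0.5686, -0.0264, 0.2255]
tool_rot: [3.141, -0.001, 0.0]
contact_force: [-0.1, 0.5, -1.6]
opening: 0.0275
grip_force: 30.0
```

Request:
move_arm(
  motion=[
    [0, -0.3, -0.25, 0, 0, 0],
    [0, -0.65, -0.25, 0, 0, 0],
    [0, -1, -0.25, 0, 0, 0],
  ],
)

```text
time: 5.82
tool_pos: [0.5679, 0.0745, 0.2483]
tool_rot: [3.142, 0.002, -0.0]
contact_force: [0.3, 0.2, -2.0]
opening: 0.0276
grip_force: 30.0
```

Request:
move_arm(
  motion=[
    [0, -0.35, 0, 0, 0, 0],
    [0, -0.7, 0, 0, 0, 0],
    [0, -1, 0, 0, 0, 0],
  ],
)

```text
time: 6.2
tool_pos: [0.5677, 0.1748, 0.2478]
tool_rot: [3.141, 0.003, 0.0]
contact_force: [0.0, 0.4, -2.3]
opening: 0.0274
grip_force: 30.0
```

Request:
move_arm(
  motion=[
    [0, -0.35, 0, 0, 0, 0],
    [0, -0.7, 0, 0, 0, 0],
    [0, -0.9, 0, 0, 0, 0],
    [0, -1, 0, 0, 0, 0],
    [0, -1, 0, 0, 0, 0],
    [0, -1, 0, 0, 0, 0],
  ],
)

```text
time: 6.95
tool_pos: [0.5685, 0.2726, 0.2497]
tool_rot: [3.141, 0.0, -0.001]
contact_force: [0.5, -0.2, -2.4]
opening: 0.0274
grip_force: 30.0
```

Run:
```python
from h import *
c=robot.read_camera("scene"); save(c,"s2",(150,480,300,600),2); o=robot.observe(); print(o["time"],o["tool_pos"],o["tool_rot"],o["opening"],o["grip_force"])
P=cloud(c); h=cv2.cvtColor(c["image"],cv2.COLOR_RGB2HSV).astype(int); z=P[...,2]
b=(h[...,0]>100)&(h[...,0]<125)&(h[...,1]>120)&(z>.2)&(z<.28)&(P[...,1]>.1); X=P[b]
print(len(X),cv2.minEnclosingCircle(X[:,:2].astype(np.float32)))
A=np.c_[X[:,:2],np.ones(len(X))]; print("flange plane",np.linalg.lstsq(A,X[:,2],rcond=None)[0][:2],X[:,2].mean())
```

```text
7.0 [0.56855387 0.27254981 0.24973798] [ 3.14114908e+00 -5.21444851e-05 -1.15064809e-03] 0.02746421974943731 29.999694228172302
4345 ((0.5638600587844849, 0.41123253107070923), 0.212044358253479)
flange plane [-0.00233327 -0.10291659] 0.23905661404148962
```

View pics/s2.png

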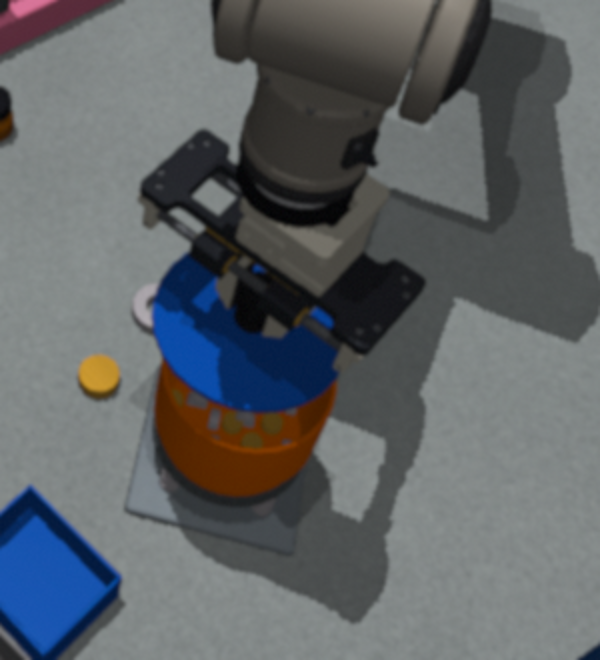

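The scene crop shows the cover held level-looking above the bowl. My fit picked up other blue objects, so I'll repeat it restricted.

```bash
cat > fl.py <<'E'
from h import *
o=robot.observe(); print(o["tool_pos"],o["tool_rot"])
for n in("scene","wrist"):
    T=tcp(); c=robot.read_camera(n); P=cloud(c,T@np.array(c["hand_eye"]) if n=="wrist" else None)
    h=cv2.cvtColor(c["image"],cv2.COLOR_RGB2HSV).astype(int); p=o["tool_pos"]
    b=(h[...,0]>100)&(h[...,0]<125)&(h[...,1]>120)&(abs(P[...,2]-p[2]+.009)<.02)&(np.hypot(P[...,0]-p[0],P[...,1]-p[1])<.1)
    k,l,st,_=cv2.connectedComponentsWithStats(b.astype(np.uint8)); X=P[l==1+st[1:,4].argmax()]
    r=X-X.mean(0)
    A=np.c_[X[:,:2],np.ones(len(X))]; w=np.ones(len(X),bool)
    for _ in range(4):
        s=np.linalg.lstsq(A[w],X[w,2],rcond=None)[0]; e=abs(A@s-X[:,2]); w=e<.004
    print(n,len(X),w.sum(),"slope",s[:2],"z at tcp",s@[p[0],p[1],1],cv2.minEnclosingCircle(X[w][:,:2].astype(np.float32)))
    o2=P[(h[...,0]<20)&(h[...,1]>120)&(abs(P[...,2]-.169)<.006)&(P[...,1]>.18)&(np.hypot(P[...,0]-.568,P[...,1]-.2825)<.09)]
    if len(o2)>20:
        A=np.c_[2*o2[:,:2],np.ones(len(o2))]; s=np.linalg.lstsq(A,(o2[:,:2]**2).sum(1),rcond=None)[0]; print(" rim",len(o2),s[:2],np.sqrt(s[2]+s[:2]@s[:2]))
    save(c,"fl_"+n)
E
python3 fl.py
```

```text
[0.56855387 0.27254981 0.24973798] [ 3.14114908e+00 -5.21444851e-05 -1.15064809e-03]
scene 3973 3929 slope [-0.00322638 -0.00141979] z at tcp 0.24196019325204263 ((0.5718070268630981, 0.2731966972351074), 0.07388374954462051)
 rim 467 [0.56881789 0.28333596] 0.06746985295948205
wrist 31581 31555 slope [ 0.00051916 -0.00093114] z at tcp 0.24167315004550266 ((0.571567177772522, 0.2726554572582245), 0.07456791400909424)
```

Request:
move_arm(
  motion=[
    [-0.025, -0.1, 0.1, 0, 0, 0],
    [-0.025, -0.1, 0.3, 0, 0, 0],
    [-0.025, -0.1, 0.45, 0, 0, 0],
    [-0.025, -0.1, 0.5, 0, 0, 0],
    [-0.025, -0.1, 0.5, 0, 0, 0],
    [-0.025, -0.1, 0.5, 0, 0, 0],
  ],
)

```text
time: 7.85
tool_pos: [0.5662, 0.2837, 0.2005]
tool_rot: [-3.141, -0.001, -0.0]
contact_force: [-0.2, 0.9, -1.6]
opening: 0.0274
grip_force: 30.0
```

```bash
python3 fl.py
```

```text
[0.56621223 0.28374765 0.20045606] [-3.14115999e+00 -1.32758432e-03 -6.05586392e-05]
scene 3651 3598 slope [-1.69017390e-05 -4.97693667e-04] z at tcp 0.1926049821415814 ((0.5696988701820374, 0.2843300402164459), 0.07382854074239731)
 rim 258 [0.56638814 0.28244268] 0.07024531444548301
wrist 31620 31596 slope [ 0.00176425 -0.00019293] z at tcp 0.19232194466655034 ((0.5686448812484741, 0.28381067514419556), 0.07465135306119919)
```

Request:
move_arm(
  motion=[
    [-0.005, 0.01, 0.03, 0, 0, 0],
    [-0.005, 0.01, 0.06, 0, 0, 0],
    [-0.005, 0.01, 0.09, 0, 0, 0],
    [-0.005, 0.01, 0.12, 0, 0, 0],
    [-0.005, 0.01, 0.12, 0, 0, 0],
  ],
)

```text
time: 8.57
tool_pos: [0.5652, 0.2825, 0.1873]
tool_rot: [3.141, 0.001, 0.0]
contact_force: [-0.6, 0.3, -2.2]
opening: 0.0272
grip_force: 30.0
```

Request:
move_arm(
  motion=[
    [0, 0, 0.02, 0, 0, 0],
    [0, 0, 0.03, 0, 0, 0],
    [0, 0, 0.03, 0, 0, 0],
    [0, 0, 0.03, 0, 0, 0],
  ],
)

```text
time: 9.07
tool_pos: [0.5654, 0.2826, 0.1847]
tool_rot: [3.142, -0.0, 0.0]
contact_force: [0.3, -0.3, -2.1]
opening: 0.028
grip_force: 30.0
```

```bash
python3 fl.py; python3 -c "
from h import *
print(robot.observe()['contact_force'],robot.observe()['tool_pos'])"
```

```text
[0.56535371 0.28262503 0.18474144] [ 3.14154129e+00 -1.41280575e-04  5.20509330e-05]
scene 3534 3480 slope [-0.00332215 -0.0004656 ] z at tcp 0.17693599701525664 ((0.5694543123245239, 0.28240153193473816), 0.07361851632595062)
wrist 31609 31583 slope [ 0.00052514 -0.00067774] z at tcp 0.1766032853878094 ((0.5679193735122681, 0.28258568048477173), 0.07479435950517654)
[-0.91920011  0.08928559 -1.56956763] [0.56535956 0.28262006 0.184731  ]
```

Flange underside is at about 0.171, no contact yet. I'll go 1 mm at a time until I feel it.

Request:
move_arm(
  motion=[
    [0, 0, 0.01, 0, 0, 0],
    [0, 0, 0.01, 0, 0, 0],
    [0, 0, 0.01, 0, 0, 0],
  ],
)

```text
time: 9.55
tool_pos: [0.5654, 0.2826, 0.1847]
tool_rot: [-3.141, -0.001, 0.0]
contact_force: [-3.3, -0.8, 5.9]
opening: 0.0276
grip_force: 30.0
```

Request:
move_arm(
  motion=[
    [0, 0, 0.005, 0, 0, 0],
    [0, 0, 0.005, 0, 0, 0],
    [0, 0, 0.005, 0, 0, 0],
  ],
)

```text
time: 9.93
tool_pos: [0.5654, 0.2826, 0.1847]
tool_rot: [-3.141, -0.001, 0.0]
contact_force: [-3.7, -1.2, 8.2]
opening: 0.0274
grip_force: 30.0
```

Contact made at the seated height, so I'm letting go.

Request:
move_arm(
  motion=[
    [0, 0, -0.01, 0, 0, 0],
    [0, 0, -0.01, 0, 0, 0],
  ],
)

```text
time: 10.18
tool_pos: [0.5654, 0.2826, 0.1847]
tool_rot: [-3.142, -0.001, 0.0]
contact_force: [-2.5, -0.6, 5.5]
opening: 0.0273
grip_force: 30.0
```

Request:
move_arm(
  motion=[
    [0, 0, 0, 0, 0, 0],
    [0, 0, 0, 0, 0, 0],
    [0, 0, 0, 0, 0, 0],
    [0, 0, 0, 0, 0, 0],
    [0, 0, 0, 0, 0, 0],
    [0, 0, 0, 0, 0, 0],
    [0, 0, 0, 0, 0, 0],
  ],
  fingers=1,
)

```text
time: 11.05
tool_pos: [0.5653, 0.2826, 0.1842]
tool_rot: [3.142, -0.0, 0.0]
contact_force: [-0.4, 0.0, 0.6]
opening: 0.0906
grip_force: 0.0
```

Request:
move_arm(
  motion=[
    [0, 0, -0.2, 0, 0, 0],
    [0, 0, -0.5, 0, 0, 0],
    [0, 0, -0.9, 0, 0, 0],
    [0, 0, -1, 0, 0, 0],
    [0, 0, -1, 0, 0, 0],
    [0, 0, -1, 0, 0, 0],
  ],
)

```text
time: 11.8
tool_pos: [0.5648, 0.2824, 0.2823]
tool_rot: [3.14, 0.003, 0.0]
contact_force: [-0.4, -0.7, -0.7]
opening: 0.0919
grip_force: 0.0
```

```bash
sed 's/-p\[2\]+.009/-.176/' fl.py > fl2.py; python3 fl2.py
```

```text
[0.56475727 0.28239708 0.28234605] [3.14046167e+00 2.84192672e-03 2.20162414e-05]
scene 5674 5598 slope [-4.17958974e-04 -8.36073275e-05] z at tcp 0.17684714993130804 ((0.5663121938705444, 0.2819422781467438), 0.07575138658285141)
wrist 23157 23136 slope [ 0.00070331 -0.00063111] z at tcp 0.17655265622070468 ((0.5674026608467102, 0.28296223282814026), 0.07502871006727219)
```

View pics/fl_wrist.png

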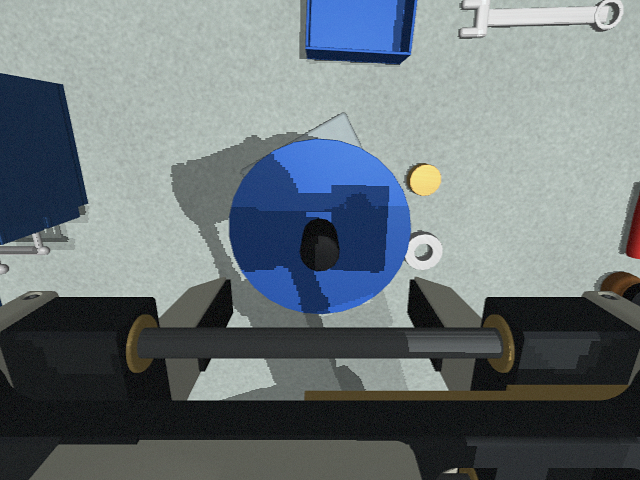

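The cover is seated: underside at about 0.1707, slope under 0.001, centred within 1–2 mm, and shown at (320,225) in the wrist view. Now on to the lever with the fingers shut.

Request:
move_arm(
  motion=[
    [-0.1, 0.5, 0, 0, 0, 0],
    [-0.2, 1, 0, 0, 0, 0],
  ],
  fingers=-1,
)

```text
time: 12.15
tool_pos: [0.5446, 0.1817, 0.2829]
tool_rot: [3.141, 0.002, 0.001]
contact_force: [1.3, -0.4, 0.2]
opening: 0.0763
grip_force: 0.0
```

Request:
move_arm(
  motion=[
    [-0.1, 0.5, 0, 0, 0, 0],
    [-0.2, 1, 0, 0, 0, 0],
  ],
)

```text
time: 12.4
tool_pos: [0.5246, 0.0811, 0.2834]
tool_rot: [3.141, 0.001, 0.0]
contact_force: [0.2, -0.9, -0.1]
opening: 0.0565
grip_force: 0.0
```

Request:
move_arm(
  motion=[
    [-0.1, 0.5, 0, 0, 0, 0],
    [-0.2, 1, 0, 0, 0, 0],
  ],
)

```text
time: 12.65
tool_pos: [0.5046, -0.0188, 0.2835]
tool_rot: [-3.142, 0.001, 0.0]
contact_force: [0.8, -0.3, 0.1]
opening: 0.0362
grip_force: 0.0
```

Request:
move_arm(
  motion=[
    [-0.1, 0.5, 0, 0, 0, 0],
    [-0.2, 1, 0, 0, 0, 0],
  ],
)

```text
time: 12.9
tool_pos: [0.4846, -0.1188, 0.2836]
tool_rot: [-3.141, 0.001, 0.0]
contact_force: [0.4, -1.1, -0.5]
opening: 0.0165
grip_force: 0.0
```

Request:
move_arm(
  motion=[
    [-0.1, 0.5, 0, 0, 0, 0],
    [-0.2, 1, 0, 0, 0, 0],
  ],
)

```text
time: 13.15
tool_pos: [0.4646, -0.2188, 0.2835]
tool_rot: [-3.141, 0.001, -0.0]
contact_force: [0.8, -0.5, 0.8]
opening: 0.001
grip_force: 0.0
```

Request:
move_arm(
  motion=[
    [-0.02, 0.4, 0.2, 0, 0, 0],
    [-0.04, 0.7, 0.5, 0, 0, 0],
    [-0.04, 0.7, 0.6, 0, 0, 0],
    [-0.04, 0.7, 0.6, 0, 0, 0],
    [-0.04, 0.7, 0.6, 0, 0, 0],
  ],
)

```text
time: 13.78
tool_pos: [0.4619, -0.2867, 0.2252]
tool_rot: [3.141, -0.001, 0.001]
contact_force: [0.4, -0.5, 1.2]
opening: 0.0004
grip_force: 0.0
```

Run:
```python
from h import *
T=tcp(); print(T[:3,3]); c=robot.read_camera("wrist"); save(c,"w3"); P=cloud(c,T@np.array(c["hand_eye"])); h=cv2.cvtColor(c["image"],cv2.COLOR_RGB2HSV).astype(int)
p=(h[...,0]>20)&(h[...,0]<35)&(h[...,1]>130)&(P[...,2]>.12)&(P[...,2]<.18)&(np.hypot(P[...,0]-.468,P[...,1]+.287)<.05)
X=P[p]; print(p.sum(),X.mean(0),X.min(0),X.max(0))
```

```text
[ 0.46194705 -0.2866625   0.22516223]
3442 [ 0.47142058 -0.28792494  0.1542887 ] [ 0.44677159 -0.3065041   0.14091874] [ 0.49417842 -0.26934508  0.1633913 ]
```

View pics/w3.png

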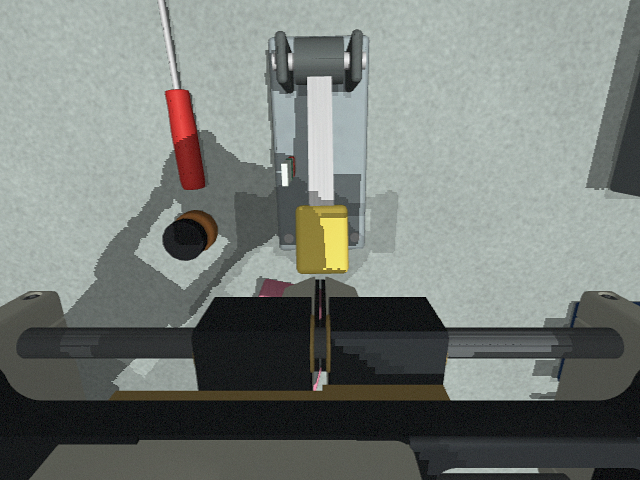

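The wrist picture shows the grey lever's yellow pad at (322,240) in line with the shut fingers. I'm pressing down now.

Request:
move_arm(
  motion=[
    [0, 0, 0.3, 0, 0, 0],
    [0, 0, 0.55, 0, 0, 0],
    [0, 0, 0.65, 0, 0, 0],
    [0, 0, 0.75, 0, 0, 0],
    [0, 0, 0.8, 0, 0, 0],
    [0, 0, 0.85, 0, 0, 0],
    [0, 0, 0.85, 0, 0, 0],
    [0, 0, 0.85, 0, 0, 0],
  ],
)

```text
time: 14.82
tool_pos: [0.4616, -0.2877, 0.1396]
tool_rot: [3.141, -0.001, -0.0]
contact_force: [-1.3, -0.5, 5.1]
opening: 0.0006
grip_force: 1.9
```

Request:
move_arm(
  motion=[
    [0, 0, 0.08, 0, 0, 0],
    [0, 0, 0.16, 0, 0, 0],
    [0, 0, 0.24, 0, 0, 0],
    [0, 0, 0.3, 0, 0, 0],
    [0, 0, 0.315, 0, 0, 0],
    [0, 0, 0.315, 0, 0, 0],
    [0, 0, 0.315, 0, 0, 0],
    [0, 0, 0.315, 0, 0, 0],
  ],
)

```text
time: 15.82
tool_pos: [0.4607, -0.2875, 0.1081]
tool_rot: [3.141, 0.001, 0.0]
contact_force: [-3.7, 0.0, 6.9]
opening: 0.0008
grip_force: 3.3
```

Run:
```python
from h import *
o=robot.observe();print(o["tool_pos"],o["contact_force"])
T=tcp(); c=robot.read_camera("wrist"); P=cloud(c,T@np.array(c["hand_eye"])); s=robot.read_camera("scene"); top=robot.read_camera("top")
save(s,"s4",(100,250,150,300),4)
for n,c,P in(("w",c,P),("s",s,cloud(s)),("t",top,cloud(top))):
    h=cv2.cvtColor(c["image"],cv2.COLOR_RGB2HSV).astype(int); z=P[...,2]
    p=(h[...,0]>20)&(h[...,0]<35)&(h[...,1]>130)&(z>.085)&(z<.135)&(np.hypot(P[...,0]-.46,P[...,1]+.287)<.06)
    X=P[p]; A=np.c_[X[:,:2],np.ones(len(X))]
    if len(X)>9: print(n,len(X),np.median(X,0),np.linalg.lstsq(A,X[:,2],rcond=None)[0][:2])
    b=(h[...,1]<60)&(z>.085)&(z<.135)&(abs(P[...,0]-.52)<.03)&(abs(P[...,1]+.285)<.012); X=P[b]; A=np.c_[X[:,:2],np.ones(len(X))]
    if len(X)>30: print(" bar",len(X),X.mean(0),np.linalg.lstsq(A,X[:,2],rcond=None)[0][:2])
```

```text
[ 0.46070063 -0.28752026  0.108055  ] [-3.68512789  0.01429385  6.90683407]
w 2329 [ 0.47851571 -0.28788652  0.10808886] [-0.26584279  0.00629814]
 bar 4818 [ 0.52183625 -0.28678184  0.10652782] [ 0.00201587 -0.00114841]
s 176 [ 0.47197815 -0.27598608  0.10751766] [-0.03649444 -0.19736483]
 bar 197 [ 0.52721079 -0.2846475   0.1051341 ] [ 0.02599229 -0.31353303]
 bar 214 [ 0.52995799 -0.28584354  0.10446892] [ 0.0050056 -0.1823589]
```

View pics/s4.png

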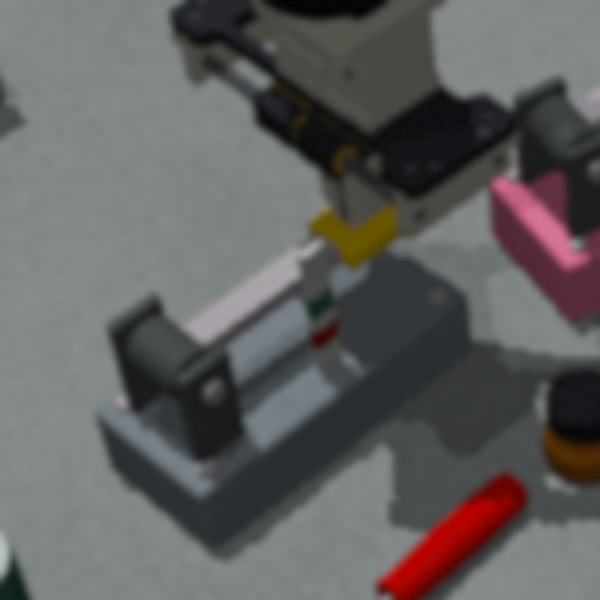

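The lever bar slopes only 0.002 (level), the push is 6.9 N, and the crop shows the fingertips on the yellow pad. I'm handing in.

```bash
python3 -c "
from cell import robot
print(robot.hand_in())"
```

```text
the job is handed in; nothing more can be done
None
```

I handed the job in with the cover seated and level on the bowl and the gripper off it. The fingers hold the grey run lever level at about 7 N; the judge's result was not reported back.

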